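# Load the printer's locked material drawer

## Task

The material drawer of the printer dock is locked and the release notch of its lock knob is unmarked: turn the knob clockwise, feeling for the dip in torque, leave it resting in the notch and draw the drawer fully out. Then turn the closed jar over, cap steeply downwards for about a second, to loosen its settled contents, and stand it upright in the drawer together with every cartridge on the bench, without dropping them. Push the drawer fully home and lock it by turning the knob fully back anticlockwise; leave the spool, the fan and the screwdriver alone.

Things in the scene. Friction and masses are not known exactly. Their poses are not given: they have to be found in the camera images.
- dock_front (a point): The fixed dock: grey and aluminium box, 100 mm deep, 108 mm high, clear roof (underside 103 mm up) over the drawer. This point: on the bench, middle of the drawer opening's front. x points into the dock (away from the robot), y along the front towards the lock column (95 mm wide, centred 202 mm along y), z up. The dock's other end is 170 mm along -y.
- knob (a joint): Lock knob angle, rad: 0 at the anticlockwise stop (locked), growing clockwise seen from above, stop at 1.7. A hidden spring pin drags (0.1 Nm) on a plate with one unmarked notch, centred anywhere from 0.75 to 1.25. From 0.35 before the centre the knob pulls itself in with up to 0.4 Nm; at the centre about 0.5 Nm is needed to leave it either way. The drawer slides only with the knob there.
- knob_grip (a point): On the vertical axis of the round black fluted knob (50 mm across, 34 mm high, on the column, its top 146 mm above the bench), 132 mm above the bench. It can be gripped across in any direction. Let go near the notch's centre, it centres itself and stays there while the drawer is moved; elsewhere it stays put.
- drawer (a joint): How far the drawer is out, m: 0 home, 0.125 fully out. It slides with about 2 N of friction along the -x axis of dock_front; 2 mm of play while locked. It can be pushed home only with the knob in the notch.
- drawer_handle (a point): Black upright square post, 18 x 18 mm, on a bracket in front of the drawer at its end away from the knob, 45 mm ahead of the dock's front when the drawer is home; the point lies on the post's axis, 72 mm above the bench and 12 mm below its top, and moves with the drawer. Axes as dock_front.
- drawer_floor (a point): Centre of the drawer's inner floor, 9 mm above the bench; axes as dock_front; moves with the drawer. A low aluminium tray, inside 87 mm along x and 282 mm along y, walls 9 mm above the floor. Home, this point is 50 mm behind dock_front. The handle post stands 95 mm along -x and 125 mm along -y of it.
- jar: Closed amber jar with a black cap, 60 mm in diameter and 84 mm high (cap 57 mm across, from 65 mm up), 0.24 kg. Origin: centre of its underside; z towards the cap. Stands upright on the bench at the start.
- cartridge_1: White block-shaped material cartridge with a small grey outlet on top (9 mm high), 62 mm (its x) by 36 mm (its y) by 46 mm high (without the outlet), 0.13 kg. Origin: centre of its underside, z up. Stands on the bench. There are one to three cartridges, all alike.
- cartridge_2: As cartridge_1; may be absent.
- cartridge_3: As cartridge_1; may be absent.
- spool: Bystander: filament spool lying flat, 130 mm across, 48 mm high. Origin: centre of its underside.
- fan: Bystander: black square cooling fan, 60 x 60 x 25 mm. Origin: centre of its underside.
- screwdriver: Bystander: screwdriver lying beside the dock.
Mind the look-alikes: they are no part of the job. What is shaped like the jar but blue is not meant.

How it is judged (in metres and radians):
On the way, in this order (a step that is already met when the one before it is completed fails the run):
1. the drawer has been unlocked and drawn fully out (value of joint drawer above 0.115 m), for 0.2 s.
2. the jar is held upside down, cap steeply downwards (its axis at least 120 degrees from upright), clear of the bench (angle between jar's own z axis and vertical above 2.1 rad and height (world z) of jar above 0.1 m), for 0.5 s.
3. the jar stands upright in the drawer, let go (angle between jar's own z axis and vertical below 0.1 rad and z of jar in the frame of drawer_floor between -0.006 and 0.006 m and x of jar in the frame of drawer_floor between -0.035 and 0.035 m and y of jar in the frame of drawer_floor between -0.135 and 0.135 m and contact force between jar and the fingers below 0.1 N), for 0.2 s.
At the end, for the whole second after the job is handed in: The drawer is home (within 6 mm), the knob is turned back to its anticlockwise stop (within 0.15 rad), and the jar and every cartridge present stand upright (within 0.1 rad) on the drawer's floor, inside its walls, at rest (value of joint drawer below 0.006 m and value of joint knob below 0.15 rad and angle between each of jar, cartridge_1, cartridge_2, cartridge_3's own z axis and vertical below 0.1 rad and z of jar in the frame of drawer_floor between -0.006 and 0.006 m and x of jar in the frame of drawer_floor between -0.035 and 0.035 m and y of jar in the frame of drawer_floor between -0.135 and 0.135 m and linear speed of each of jar, cartridge_1, cartridge_2, cartridge_3 below 0.02 m/s and z of cartridge_1 in the frame of drawer_floor between -0.006 and 0.006 m and x of cartridge_1 in the frame of drawer_floor between -0.035 and 0.035 m and y of cartridge_1 in the frame of drawer_floor between -0.135 and 0.135 m and z of cartridge_2 in the frame of drawer_floor between -0.006 and 0.006 m and x of cartridge_2 in the frame of drawer_floor between -0.035 and 0.035 m and y of cartridge_2 in the frame of drawer_floor between -0.135 and 0.135 m and z of cartridge_3 in the frame of drawer_floor between -0.006 and 0.006 m and x of cartridge_3 in the frame of drawer_floor between -0.035 and 0.035 m and y of cartridge_3 in the frame of drawer_floor between -0.135 and 0.135 m); the robot touches nothing.
It fails at once if the jar or a cartridge is dropped or flung (faster than 1.3 m/s) (linear speed of any of jar, cartridge_1, cartridge_2, cartridge_3 above 1.3 m/s).
It fails at once if a bystander (spool, fan or screwdriver) is moved more than 30 mm (distance of any of spool, fan, screwdriver from where it was at the start of the episode above 0.03 m).
Of cartridge_1, cartridge_2, cartridge_3 only 1 to 3 are there at a start; the rules pass over those that are not, and their reading is None.
At some moment in a run one of jar, cartridge_1, cartridge_2, cartridge_3 may be knocked a few centimetres aside while the robot is not near it.
It also fails if it takes over 210 s, if anything falls off the work surface, if the arm or the gripper's body presses on something with over 40 N, if the wrist force passes 120 N, or if a joint passes its speed limit or range.

## Robot

A 6-joint arm with a two-finger parallel gripper is mounted at the origin on the work surface. World frame = base frame: x ahead of the robot, y to its left, z up, the work surface at z = 0. Lengths are in mm, angles in rad, forces in N, time in s.
With the tool pointing down it reaches from about 325 to 875 mm from the base axis. Payload 4.4 kg.
Tool frame: the origin (TCP) lies on the centre line of the jaws, within the pads' length; the fingertips stand ahead of it and the grasp point (between the pads) lies 6 mm ahead of it (ctrl.tcp_to_tips is the z of the fingertips in the tool frame, in mm); z points along the fingers, y is the direction in which the jaws open and shut (so a half turn about z gives the same grasp; the last joint's range is limited). The gripper opens to 85 mm and grips with 20 to 120 N. Pads are 22 mm wide; open, the fingers measure 114 mm over their backs; the gripper's body (76 mm by 85 mm) begins 54 mm behind the grasp point. The pads swing forward as they close: fully open they stand 13 mm farther back than shut.
Start: joints at [-1.294, 0.207, 1.542, -0, 1.393, -0.15], TCP at [238.015, -523.427, 220.382] pointing down, gripper open.
Joint ranges: [-2.73, 2.73], [-0.86, 2.22], [0.23, 2.46], [-1.11, 4.25], [0.08, 2.63], [-2.82, 2.82]. Speed limits (rad/s): [2.79, 2.79, 3.14, 3.14, 3.14, 3.14].

## Interface

Orientations are given as a 3x3 rotation matrix whose columns are the frame's x, y, z axes.
In Python, from plant import ctrl, sensors, optics gives the robot as it stands. Calls block until the motion is done:
- ctrl.move_ptp(position, orientation): joint-space move of the TCP to a pose.
- ctrl.move_l(position, rot=None, vel=150, threshold=None): straight line of the TCP; rot=None keeps the orientation; vel is the mean speed in mm/s. With threshold (N) it stops when the force on the tool has changed by that much, and returns True; else False.
- ctrl.set_joints(angles): joint-space move.
- ctrl.gripper_to(opening, force=None): finger opening in mm; force is the grip in N (None keeps the last); returns when the fingers have stopped.
- ctrl.hold(seconds).
- ctrl.solve_ik(position, orientation): joint angles nearest the present ones, or None.
- sensors.read_state(): the state.
- optics.grab_frame(name): name is "side" or "top" or "wrist"; returns (picture, depth): 420x560x3 uint8, red, green, blue; 420x560 float32, mm along the optical axis (not along the pixel's ray), 0 where there is no reading.
- optics.camera_params(name): a dict with "mtx" (3x3 intrinsics, pixels), "R" (3x3) and "t" (3): a world point X has camera coordinates R X + t; the wrist camera has in their place "T_tool_cam" (4x4, takes a point from camera to tool coordinates, whose origin is the TCP and whose axes are the flange's). Camera axes: x right, y down, z forward; pixel columns grow to the right and rows downward; lengths in mm; the calibration is good to about 2 mm. A picture is of the moment at which its call begins: read the wrist's pose just before it. camera_params takes no time and is no camera call.
A pose or a line that the arm cannot do raises ctrl.MotionError and nothing moves.
- ctrl.finish_job(): hands the job in, once; it reports no verdict.
The state is a dict: "t": time; "q": joint angles; "qvel": joint speeds; "tau": joint torques, N m; "eef_pos": TCP position; "eef_rot": TCP orientation; "force": force on the tool from outside, world axes, zero at the start; "wrist_torque": the same for the moment, N m; "grip_width": finger opening in mm.
Only numpy, scipy, OpenCV 4.12 (cv2) and the standard library are available. Lean on these libraries where they do the work, as an engineer would, in place of code of your own. Each camera call takes 0.05 s, during which the arm holds its last target.

## Working session

There is one attempt and no reset: what is moved stays moved. The work goes in short steps, each a Python script; the robot and the scene stay as the last script left them, time stands still between calls to the robot, and variables do not carry over. Pictures are saved under pics/ and viewed, and the job is handed in when it is done.

```bash
ls; mkdir -p pics; python3 - <<'E'
from plant import ctrl, sensors, optics
import cv2, numpy as np
for n in ("side","top","wrist"):
    p,d=optics.grab_frame(n)
    cv2.imwrite(f"pics/{n}0.png",p[:,:,::-1]); np.save(f"pics/{n}0.npy",d)
    print(n,optics.camera_params(n))
print(sensors.read_state(), ctrl.tcp_to_tips)
E
```

```text
pics
side {'mtx': array([[528.13791673,   0.        , 278.16569695],
       [  0.        , 528.13791673, 212.35136577],
       [  0.        ,   0.        ,   1.        ]]), 'R': array([[ 0.97858071, -0.20504138, -0.01838029],
       [-0.15431723, -0.67152829, -0.72473164],
       [ 0.13625709,  0.7120448 , -0.68878604]]), 't': array([-540.62821927,  175.08701693, 1531.90262236])}
top {'mtx': array([[397.57446103,   0.        , 285.17922108],
       [  0.        , 397.57446103, 208.47735466],
       [  0.        ,   0.        ,   1.        ]]), 'R': array([[-0.02535041, -0.99955606, -0.01565353],
       [-0.98321278,  0.0277601 , -0.18033858],
       [ 0.18069307,  0.01081909, -0.98348003]]), 't': array([   5.74522736,  582.94460241, 1007.39208337])}
wrist {'mtx': array([[303.04365414,   0.        , 277.18980827],
       [  0.        , 303.04365414, 207.6461609 ],
       [  0.        ,   0.        ,   1.        ]]), 'T_tool_cam': array([[-5.63288051e-04, -9.45337594e-01, -3.26092804e-01,
         8.38412473e+01],
       [ 9.99999780e-01, -6.46461050e-04,  1.46694454e-04,
        -1.12
[... 260 characters left out ...]
 2.92775380e-05,
        1.39349310e+00, -1.50492982e-01]), 'qvel': array([-0.00171385, -0.00248735, -0.00396141, -0.00200489,  0.00041629,
       -0.00043118]), 'tau': array([ 2.76609217e-04, -3.83516264e+01, -2.92037308e+01, -2.81651919e-04,
        6.66914988e-03,  1.93268608e-05]), 'eef_pos': array([ 237.85436551, -522.82381037,  219.46590556]), 'eef_rot': array([[ 9.10301487e-01,  4.13945634e-01, -4.63812602e-04],
       [ 4.13945786e-01, -9.10299870e-01,  1.74138084e-03],
       [ 2.98628445e-04, -1.77717484e-03, -9.99998376e-01]]), 'force': array([-0.56938161, -0.81839918,  0.334607  ]), 'wrist_torque': array([ 0.00586773,  0.02841232, -0.03654976]), 'grip_width': 85.55019958451} 25.0
```

View pics/side0.png

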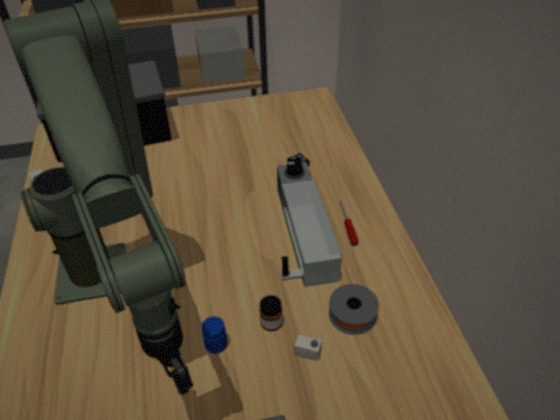

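View pics/top0.png

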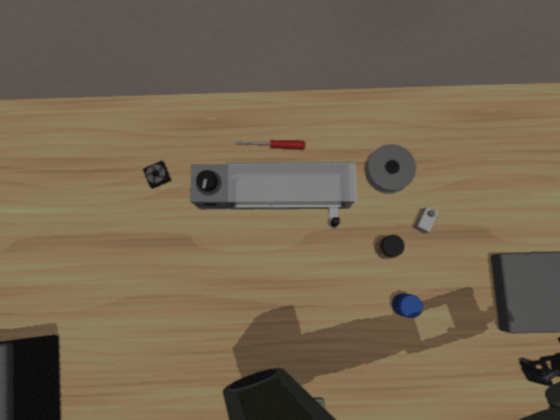

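View pics/wrist0.png

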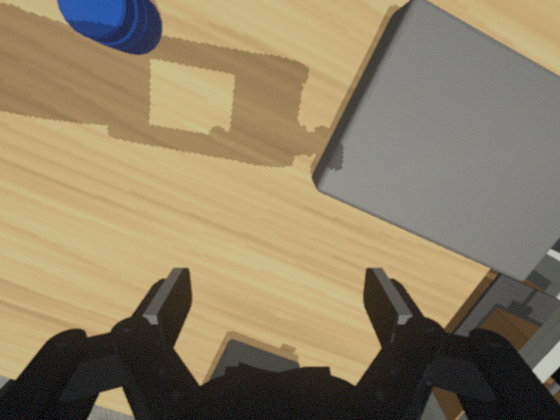

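```bash
cat > h.py <<'E'
from plant import ctrl, sensors, optics
import cv2, numpy as np
def cam(n, st=None):
    c=optics.camera_params(n)
    if n!="wrist": return c["mtx"],c["R"],c["t"]
    T=np.array(c["T_tool_cam"]); W=np.eye(4); W[:3,:3]=st["eef_rot"]; W[:3,3]=st["eef_pos"]
    M=np.linalg.inv(W@T); return c["mtx"],M[:3,:3],M[:3,3]
def shot(n,tag=None):
    st=sensors.read_state(); p,d=optics.grab_frame(n)
    if tag: cv2.imwrite(f"pics/{tag}.png",p[:,:,::-1])
    K,R,t=cam(n,st); return p,d,cloud(d,K,R,t),(K,R,t)
def cloud(d,K,R,t):
    v,u=np.mgrid[:d.shape[0],:d.shape[1]]
    X=np.stack([(u-K[0,2])/K[0,0]*d,(v-K[1,2])/K[1,1]*d,d],-1)
    W=(X-t)@R; W[d<=0]=np.nan; return W
def proj(P,K,R,t):
    c=R@np.asarray(P,float)+t; q=K@c; return q[:2]/q[2]
E
python3 - <<'E'
from h import *
d=np.load("pics/top0.npy"); K,R,t=cam("top"); W=cloud(d,K,R,t)
p=cv2.imread("pics/top0.png")
for nm,(u,v) in dict(fan=(157,174),knob=(207,181),handle=(335,222),spool=(400,175),cart=(426,222),jar=(391,246),blue=(408,303),box=(530,290),sd=(290,144),table=(300,100),leftb=(20,390),colc=(196,200)).items():
    print(nm,W[v,u].round())
cv2.imwrite("pics/topcrop.png",cv2.resize(p[130:260,130:470],None,fx=2.3,fy=2.3,interpolation=cv2.INTER_CUBIC))
# heightmap
z=np.nan_to_num(W[...,2]); cv2.imwrite("pics/hm.png",np.clip(z*1.5+50,0,255).astype(np.uint8))
E
```

```text
fan [696. 346.  25.]
knob [641. 181. 142.]
handle [ 538. -137.   84.]
spool [ 667. -322.   50.]
cart [ 537. -383.   45.]
jar [ 473. -276.   83.]
blue [ 332. -307.   84.]
box [ 354. -625.   58.]
sd [773. -28.  25.]
table [918. -61.  -3.]
leftb [169. 589. 162.]
colc [602. 216. 106.]
```

View pics/topcrop.png

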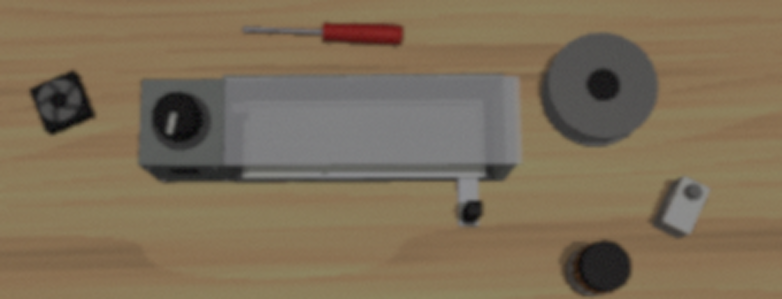

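View pics/hm.png

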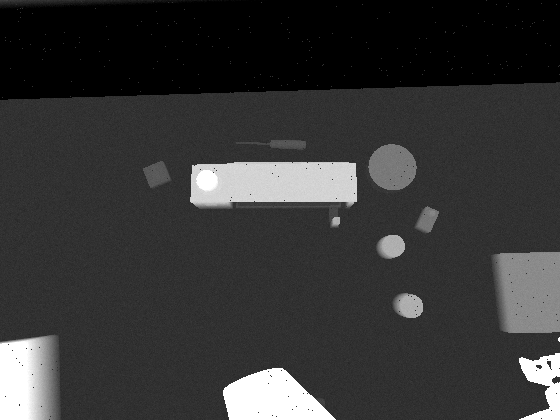

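```bash
cat >> h.py <<'E'
def pts(W,x,y,z):
    m=(W[...,0]>x[0])&(W[...,0]<x[1])&(W[...,1]>y[0])&(W[...,1]<y[1])&(W[...,2]>z[0])&(W[...,2]<z[1]); return W[m]
def rect(P):
    r=cv2.minAreaRect(P[:,:2].astype(np.float32)); return r, cv2.boxPoints(r).round(1).tolist()
E
python3 - <<'E'
from h import *
for n in ("top","side"):
    d=np.load(f"pics/{n}0.npy"); W=cloud(d,*cam(n)); print(n)
    for nm,b in dict(knob=((580,720),(140,260),(138,155)),column=((560,740),(140,260),(100,118)),dock=((560,740),(-260,260),(95,118)),
      handle=((500,570),(-170,-110),(78,92)),jar=((420,520),(-330,-230),(76,92)),cart=((480,600),(-430,-340),(38,50)),outlet=((480,600),(-430,-340),(51,60)),blue=((280,380),(-350,-260),(76,92)),spool=((600,760),(-420,-240),(40,60)),
      fan=((650,750),(300,400),(15,32)),drw=((560,620),(-160,140),(10,30))).items():
        P=pts(W,*b)
        if len(P)<5: print(nm,len(P));continue
        print(nm,len(P),np.median(P,0).round(1),P.min(0).round(),P.max(0).round(),rect(P))
E
```

```text
top
knob 312 [645.5 183.  144.5] [621. 159. 138.] [670. 209. 150.] (((646.0794067382812, 183.56964111328125), (47.718021392822266, 49.67472457885742), 6.534965515136719), [[619.5, 205.5], [625.2000122070312, 156.1999969482422], [672.5999755859375, 161.60000610351562], [667.0, 211.0]])
column 968 [633.4 181.3 107.7] [595. 140. 100.] [698. 232. 116.] (((646.4847412109375, 186.04879760742188), (90.45710754394531, 101.52373504638672), 88.50879669189453), [[594.5999755859375, 142.1999969482422], [696.0999755859375, 139.5], [698.4000244140625, 229.89999389648438], [596.9000244140625, 232.60000610351562]])
dock 6173 [641.3   5.  107.4] [ 587. -194.   95.] [702. 232. 116.] (((645.9098510742188, 18.951019287109375), (424.9830322265625, 108.28527069091797), 88.78216552734375), [[587.2999877929688, -192.3000030517578], [695.5, -194.60000610351562], [704.5999755859375, 230.1999969482422], [596.2999877929688, 232.5]])
handle 46 [ 543.5 -140.2   83. ] [ 535. -148.   79.] [ 552. -132.   86.] (((543.5338134765625, -140.17742919921875), (15.617324829101562, 15.98626708984375), 88.03411102294922), [[5
[... 5273 characters left out ...]
70312, -348.20001220703125], [735.9000244140625, -223.8000030517578]])
fan 115 [705.8 358.7  24.9] [660. 323.  16.] [736. 395.  32.] (((700.0181884765625, 350.3600769042969), (66.10070037841797, 70.30216979980469), 26.054210662841797), [[654.9000244140625, 367.3999938964844], [685.7999877929688, 304.29998779296875], [745.0999755859375, 333.29998779296875], [714.2999877929688, 396.5]])
drw 257 [594.8 -58.8  14.8] [ 561. -160.   10.] [611. 140.  29.] (((598.0086059570312, -10.490859985351562), (301.10235595703125, 39.83784484863281), 82.47931671142578), [[558.5999755859375, -157.10000610351562], [598.0999755859375, -162.39999389648438], [637.5, 136.1999969482422], [598.0, 141.39999389648438]])
```

```bash
cat >> h.py <<'E'
def Rd(a): # tool down, jaw (tool y) direction at angle a in world xy
    y=np.array([np.cos(a),np.sin(a),0]); z=np.array([0,0,-1.]); return np.stack([np.cross(y,z),y,z],1)
KN=np.array([645.6,183.0])
YAW=-0.0212
DX=np.array([np.cos(YAW),np.sin(YAW)]); DY=np.array([-np.sin(YAW),np.cos(YAW)])
DF=KN-50*DX-202*DY
S=sensors.read_state
E
python3 - <<'E'
from h import *
print(DF)
ctrl.move_ptp([*KN,230],Rd(0.9)); print(S()["t"],S()["eef_pos"])
p,d,W,_=shot("wrist","w1"); 
P=pts(W,(590,720),(120,250),(138,155)); print(len(P),np.median(P,0),rect(P))
shot("top","top1")
E
```

```text
[591.32915635 -17.89468766]
3.0167 [645.88225582 181.8665531  230.0114518 ]
2686 [643.9305192  187.1066574  145.69714551] (((645.8695068359375, 185.66204833984375), (50.60253143310547, 51.027801513671875), 60.7491569519043), [[611.2000122070312, 176.10000610351562], [655.7999877929688, 151.10000610351562], [680.5, 195.3000030517578], [636.0, 220.1999969482422]])
```

View pics/w1.png

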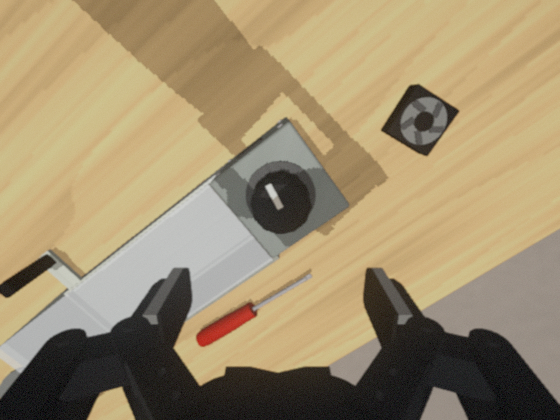

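View pics/top1.png

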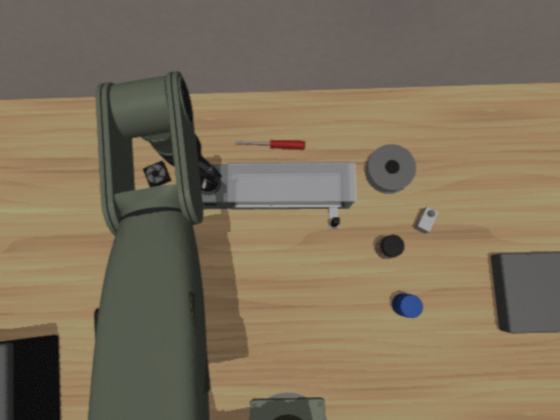

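```bash
sed -i 's/^KN=.*/KN=np.array([645.7,183.8])/' h.py; python3 - <<'E'
from h import *
ctrl.move_l([*KN,139],Rd(0.9),vel=60,threshold=12)
print(S()["eef_pos"],S()["force"])
ctrl.gripper_to(40,30); s=S(); print(s["grip_width"],s["force"],s["wrist_torque"],s["t"])
ctrl.hold(.2)
q0=np.array(S()["q"]);print(q0)
np.save("q0.npy",q0)
for i in range(27):
    q=q0.copy(); q[5]+=0.05*(i)
    ctrl.set_joints(q); ctrl.hold(.1); s=S()
    print(round(s["t"],2),round(0.05*i,2),round(s["q"][5]-q0[5],3),s["wrist_torque"].round(3),s["tau"][5].round(3),s["force"].round(1))
    if i>=6 and s["wrist_torque"][2]-0>0.3: print('stop');break
E
```

```text
[646.09625467 183.86631384 139.62660737] [ 0.10908954  0.23523918 -0.09870306]
40.09791864194034 [-0.72515315  0.17448718  0.23981696] [-0.00269552 -0.06290517 -0.01426231] 5.2917
[ 1.48557557e-01  4.75199066e-01  1.36008787e+00  3.53353058e-05
  1.30638457e+00 -7.51413443e-01]
5.84 0.0 -0.0 [ 0.045 -0.025 -0.015] -0.0 [ 0.5  0.3 -0.1]
6.19 0.05 0.049 [ 0.035  0.029 -0.044] -0.004 [ 0.5  0.6 -0.5]
6.54 0.1 0.099 [-0.077 -0.007  0.006] -0.006 [ 0.7  0.1 -0.1]
6.89 0.15 0.149 [-0.019  0.003 -0.041] -0.006 [-0.7 -0.4 -0.1]
7.24 0.2 0.199 [-0.009  0.014  0.013] -0.006 [-0.7  0.1 -0.1]
7.59 0.25 0.249 [ 0.014 -0.032  0.031] -0.006 [ 0.6  1.2 -0.3]
7.94 0.3 0.299 [0.029 0.015 0.032] -0.006 [-0.1 -0.4  0.7]
8.29 0.35 0.349 [-0.043  0.04   0.004] -0.006 [ 0.6 -0.6  0.3]
8.64 0.4 0.399 [ 0.014  0.019 -0.035] -0.006 [ 0.3  0.8 -0.4]
8.99 0.45 0.449 [ 0.008  0.019 -0.067] -0.006 [-1.7  0.3 -0.4]
9.34 0.5 0.499 [0.016 0.022 0.002] -0.006 [-0.3  1.2 -0.8]
9.69 0.55 0.549 [ 0.    -0.002  0.001] -0.006 [ 0.  -0.4 -0.4]
10.04 0.6 0.599 [ 0.011  0.015 -0.042] -0.006 [-0.5 -0.  -0.4]
10.39 0.65 0.649 
[... 156 characters left out ...]
 -0.2 -0. ]
11.44 0.8 0.799 [ 0.018  0.023 -0.025] -0.006 [ 0.7 -0.2 -0.4]
11.79 0.85 0.849 [-0.01  -0.02  -0.012] -0.006 [-0.1 -0.8 -0.2]
12.14 0.9 0.899 [-0.015  0.01  -0.018] -0.006 [-0.   0.1  0.7]
12.49 0.95 0.949 [0.008 0.039 0.017] -0.006 [-0.  -0.2  0.6]
12.84 1.0 0.999 [0.012 0.016 0.016] -0.006 [-0.2  0.8  0.2]
13.19 1.05 1.049 [ 0.001 -0.01   0.008] -0.006 [ 0.1  0.4 -1.2]
13.54 1.1 1.099 [-0.042  0.017 -0.036] -0.006 [ 0.  -0.7 -0.3]
13.89 1.15 1.149 [-0.006  0.026 -0.005] -0.006 [ 0.2 -0.  -0.1]
14.24 1.2 1.199 [-0.029 -0.022  0.005] -0.006 [0.1 0.7 0. ]
14.59 1.25 1.249 [-0.064  0.014 -0.033] -0.006 [ 0.4 -0.2 -0. ]
14.94 1.3 1.299 [-0.022 -0.007  0.058] -0.006 [ 0.2 -0.3 -0.6]
```

```bash
python3 - <<'E'
from h import *
shot("wrist","w2"); shot("side","s2"); p=cv2.imread("pics/s2.png"); cv2.imwrite("pics/s2c.png",cv2.resize(p[100:320,200:400],None,fx=3,fy=2.7))
s=S(); print(s["grip_width"],s["eef_pos"])
E
```

```text
39.82864968005877 [645.67417632 183.80073638 138.92540952]
```

View pics/w2.png

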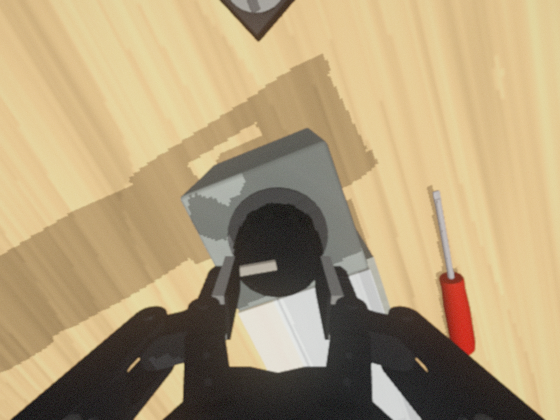

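View pics/s2c.png

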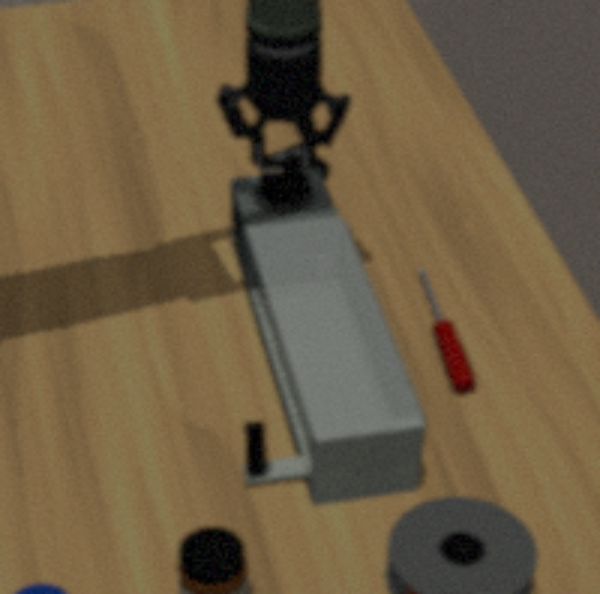

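```bash
python3 - <<'E'
from h import *
p,d,W,c=shot("wrist"); 
s=S(); R=s["eef_rot"]; P0=s["eef_pos"]
for z in (0,6,25): print(z,proj(P0+R@[0,0,z],*c), proj(P0+R@[0,20,z],*c))
for uv in ((290,225),(277,240),(260,130+60),(228,290),(330,290),(222,270),(205,290),(345,280)):
    w=W[uv[1],uv[0]]; print(uv,d[uv[1],uv[0]],w.round(1),(R.T@(w-P0)).round(1))
print(R)
E
```

```text
0 [277.62852661 258.72032327] [312.68135626 258.71017173]
6 [277.61511847 253.77659826] [311.55465495 253.76667829]
25 [277.57776463 240.00383913] [308.41577681 239.99459571]
(290, 225) 159.33875 [660.7 202.8 145.2] [23.3  6.5 -6.3]
(277, 240) 161.17783 [651.2 197.9 146.1] [15.1 -0.3 -7.2]
(260, 190) 189.28534 [648.3 218.1 110.4] [ 32.6 -11.   28.6]
(228, 290) 124.98327 [631.1 202.  185.8] [ 11.1 -20.5 -46.9]
(330, 290) 125.68739 [669.8 185.2 185.2] [ 10.7  21.7 -46.3]
(222, 270) 141.21405 [625.8 203.5 168.9] [ 10.4 -26.  -29.9]
(205, 290) 131.85175 [619.3 202.6 179.9] [  7.1 -31.7 -41. ]
(345, 280) 139.1837 [676.9 178.4 172.2] [  7.1  30.9 -33.2]
[[ 3.88933128e-01  9.21265984e-01 -9.69029148e-05]
 [ 9.21265989e-01 -3.88933126e-01  4.17874116e-05]
 [ 8.08567324e-07 -1.05525868e-04 -9.99999994e-01]]
```

```bash
python3 - <<'E'
from h import *
p,d,W,c=shot("wrist"); 
s=S(); R=s["eef_rot"]; P0=s["eef_pos"]
cv2.imwrite("pics/w2c.png",cv2.convertScaleAbs(cv2.resize(p[180:380,170:390,::-1],None,fx=3.5,fy=2.9,interpolation=cv2.INTER_CUBIC),alpha=2.0,beta=20))
L=(W-P0)@R
for v in range(230,345,10): print(v,[tuple(L[v,u].round().astype(int)) if d[v,u]>0 else None for u in (200,210,215,220,225,230,235,240)])
E
```

```text
230 [(np.int64(5), np.int64(-51), np.int64(31)), (np.int64(5), np.int64(-44), np.int64(30)), (np.int64(4), np.int64(-42), np.int64(32)), None, (np.int64(5), np.int64(-35), np.int64(29)), (np.int64(6), np.int64(-31), np.int64(28)), (np.int64(6), np.int64(-28), np.int64(28)), (np.int64(11), np.int64(-23), np.int64(15))]
240 [(np.int64(-53), np.int64(-82), np.int64(139)), (np.int64(-3), np.int64(-45), np.int64(31)), (np.int64(-3), np.int64(-42), np.int64(31)), (np.int64(-2), np.int64(-38), np.int64(30)), (np.int64(-2), np.int64(-35), np.int64(30)), (np.int64(-1), np.int64(-31), np.int64(28)), (np.int64(12), np.int64(-24), np.int64(0)), (np.int64(14), np.int64(-20), np.int64(-4))]
250 [(np.int64(-65), np.int64(-83), np.int64(139)), (np.int64(-10), np.int64(-46), np.int64(30)), (np.int64(-10), np.int64(-42), np.int64(30)), (np.int64(-10), np.int64(-39), np.int64(31)), (np.int64(-10), np.int64(-36), np.int64(31)), (np.int64(-10), np.int64(-32), np.int64(31)), (np.int64(7), np.int64(-24), np.int64(-3)), (np.int64(9), np.int64(-20), np.int64(-7))]
260 [(np.int64(-77), np.int64(-84), np.int64
[... 2618 characters left out ...]
int64(13), np.int64(-23), np.int64(-72)), (np.int64(16), np.int64(-20), np.int64(-76)), (np.int64(16), np.int64(-18), np.int64(-76)), (np.int64(-4), np.int64(-22), np.int64(-52)), (np.int64(-7), np.int64(-20), np.int64(-50)), (np.int64(-170), np.int64(-50), np.int64(138)), (np.int64(-171), np.int64(-45), np.int64(139))]
340 [(np.int64(17), np.int64(-23), np.int64(-82)), (np.int64(17), np.int64(-20), np.int64(-81)), (np.int64(17), np.int64(-19), np.int64(-81)), (np.int64(18), np.int64(-17), np.int64(-82)), (np.int64(17), np.int64(-16), np.int64(-81)), (np.int64(-185), np.int64(-57), np.int64(138)), (np.int64(-185), np.int64(-51), np.int64(138)), (np.int64(-185), np.int64(-45), np.int64(139))]
```

View pics/w2c.png

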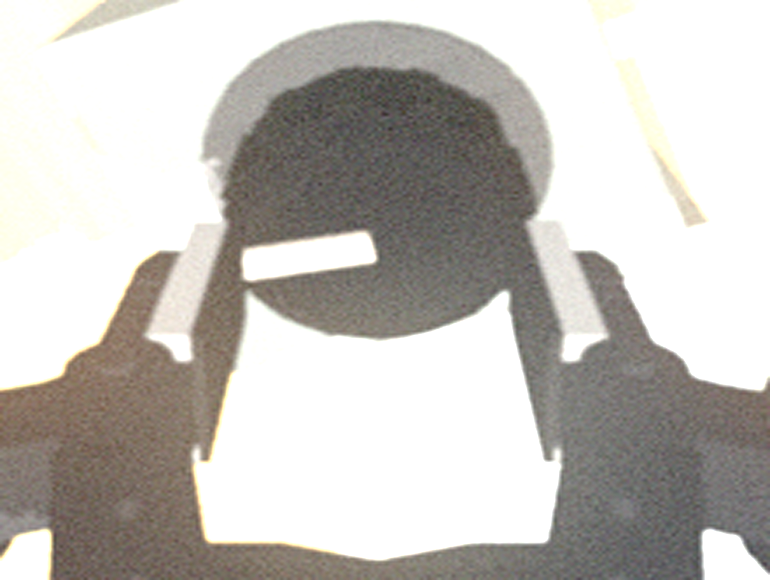

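```bash
python3 - <<'E'
from h import *
print(S()["t"])
ctrl.move_l([*KN,240],vel=150)
for w in (85,60,50,20):
    ctrl.gripper_to(w,30)
    s=S(); R=s["eef_rot"]; P0=s["eef_pos"]
    p,d,W,c=shot("wrist",f"wg{w}"); L=(W-P0)@R
    m=(abs(L[...,1])<60)&(L[...,2]<40)&(abs(L[...,0])<20)&(L[...,2]>-60)&np.isfinite(L[...,0])
    Q=L[m]; print(w,s["grip_width"],len(Q))
    for sg in (-1,1):
        q=Q[Q[:,1]*sg>0]; i=np.argsort(-q[:,2])[:2000:150]; print(np.percentile(q[:,2],[90,95,98,100]).round(1)); print(q[i].round(0).astype(int).tolist())
E
```

```text
15.1417
85 85.05712017413803 4669
[-31.3 -28.5 -26.5 -23.3]
[[1, -43, -23], [-4, -43, -29], [11, -47, -33], [7, -52, -35], [-1, -43, -38], [11, -45, -40], [7, -53, -42], [-8, -42, -44], [7, -43, -46], [7, -52, -48], [10, -49, -50], [7, -52, -52], [11, -47, -54], [7, -53, -55]]
[-31.4 -28.8 -26.6 -23.8]
[[2, 43, -24], [11, 44, -30], [8, 43, -33], [9, 42, -35], [11, 47, -38], [6, 43, -40], [11, 48, -42], [8, 42, -44], [-8, 42, -46], [11, 48, -48], [7, 54, -50], [11, 43, -52], [7, 55, -53], [-3, 42, -55]]
60 59.773109841197126 4553
[-25.1 -22.  -19.4 -16.1]
[[6, -30, -16], [11, -34, -23], [11, -33, -27], [8, -30, -30], [6, -30, -33], [11, -35, -36], [-8, -30, -39], [8, -30, -41], [11, -31, -44], [9, -30, -46], [-5, -30, -48], [11, -32, -51], [4, -30, -53], [8, -32, -54]]
[-24.9 -22.1 -19.4 -15.9]
[[-4, 30, -16], [9, 30, -23], [7, 30, -27], [7, 30, -30], [7, 40, -33], [11, 36, -36], [7, 40, -39], [-6, 30, -41], [11, 36, -44], [7, 42, -46], [4, 30, -48], [10, 35, -51], [-7, 30, -53], [0, 31, -54]]
50 49.89802799038387 4604
[-23.8 -20.8 -17.7 -14.5]
[[-1, -25, -15], [7, -36, -22], [7, -37,
[... 211 characters left out ...]
25, -14], [5, 25, -22], [11, 31, -26], [-6, 25, -29], [8, 25, -32], [6, 36, -35], [-6, 25, -38], [7, 34, -41], [7, 37, -44], [-1, 25, -46], [4, 25, -49], [-9, 26, -51], [11, 29, -52], [12, 31, -55]]
20 20.133774486674728 4596
[-23.1 -19.6 -16.6 -11.7]
[[-7, -10, -12], [7, -21, -21], [7, -19, -26], [7, -21, -30], [7, -20, -34], [7, -20, -37], [7, -21, -41], [7, -23, -44], [11, -13, -48], [-10, -11, -49], [12, -20, -52], [7, -30, -55], [12, -22, -56], [7, -31, -58]]
[-23.4 -19.6 -16.6 -11.2]
[[-6, 10, -11], [-7, 10, -21], [11, 12, -25], [-9, 10, -30], [7, 19, -34], [7, 20, -37], [7, 18, -41], [11, 11, -44], [-6, 10, -48], [9, 12, -49], [12, 21, -52], [5, 12, -55], [12, 13, -56], [12, 21, -58]]
```

View pics/wg50.png

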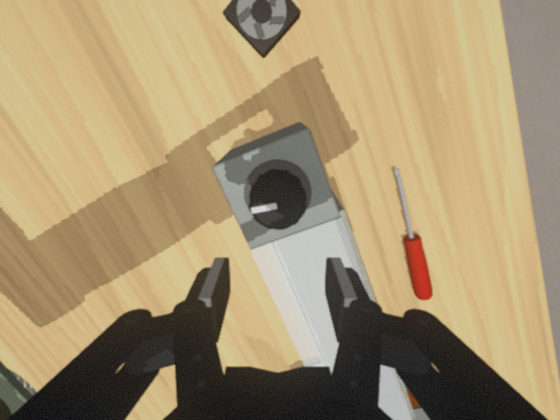

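View pics/wg20.png

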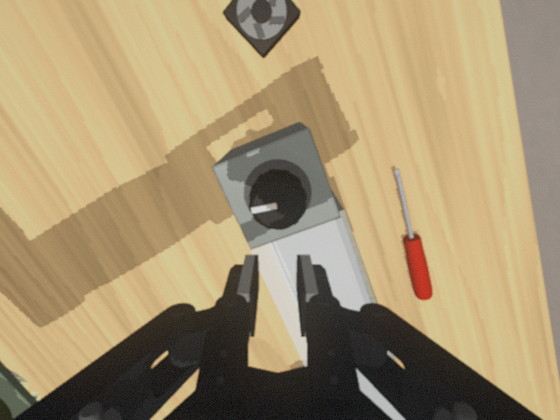

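```bash
cat >> h.py <<'E'
# measured: real fingertips lie at tool z = tip(w) (NOT +25): reported TCP is ~35 mm ahead of documented
def tip(w): return float(np.interp(w,[0,20,50,60,85],[-10.5,-11.4,-14.3,-16,-23.5]))
def tcpz_for_tip(zt,w): return zt+tip(w)   # tool down: z_tip = z_tcp - tip
E
python3 - <<'E'
from h import *
ctrl.gripper_to(85,30)
ctrl.move_ptp([*KN,200],Rd(0.9))
r=ctrl.move_l([*KN,100],Rd(0.9),vel=60,threshold=10)
print(r,S()["eef_pos"],S()["force"])
ctrl.gripper_to(40,40); s=S(); print(s["grip_width"],s["force"],s["wrist_torque"],s["t"])
shot("wrist","w3")
E
```

```text
False [646.08341824 183.85812321 100.53806583] [-0.68529235 -0.60760148 -0.51946443]
48.713994547762454 [0.88997315 2.74507702 1.39861241] [ 0.70091155 -0.27874551 -0.05161325] 21.8
```

View pics/w3.png

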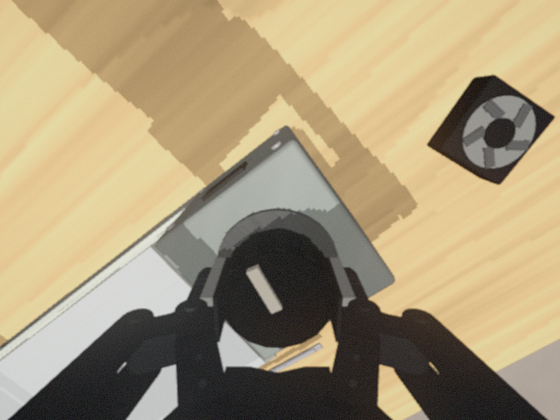

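```bash
cat >turn.py <<'E'
from h import *
q0=np.array(S()["q"]); np.save("q0.npy",q0)
seen=False
for i in range(35):
    q=q0.copy(); q[5]+=0.04*(i)
    ctrl.set_joints(q); ctrl.hold(.06); s=S()
    print(round(s["t"],2),round(s["q"][5]-q0[5],3),s["wrist_torque"].round(2),s["tau"][5].round(3),s["force"].round(1))
    t=s["tau"][5]
    if i and t<-0.02 and i>10: seen=True
    if seen and t>0.25: print("past centre"); break
E
python3 turn.py
```

```text
22.16 -0.0 [ 0.41 -0.18  0.05] 0.021 [0.5 2.  2.2]
22.47 0.039 [ 0.48 -0.25 -0.06] -0.088 [0.1 2.1 1. ]
22.77 0.079 [ 0.41 -0.14 -0.17] -0.144 [0.7 2.6 1.1]
23.08 0.119 [ 0.31 -0.1  -0.24] -0.205 [1.2 2.  1.9]
23.39 0.159 [ 0.33 -0.12 -0.24] -0.215 [0.5 2.1 1.6]
23.7 0.199 [ 0.29 -0.11 -0.12] -0.152 [0.9 0.2 1.4]
24.01 0.239 [ 0.24 -0.05 -0.23] -0.217 [1.  0.7 1.7]
24.32 0.279 [ 0.24 -0.04 -0.21] -0.174 [-0.   0.9  1.6]
24.62 0.319 [ 0.25 -0.06 -0.07] -0.046 [-0.   0.4  1.6]
24.93 0.359 [ 0.2  -0.05 -0.13] -0.127 [-0.8  1.   1.4]
25.24 0.399 [ 0.15  0.05 -0.14] -0.149 [-1.1  1.1  2. ]
25.55 0.439 [ 0.08  0.1  -0.18] -0.132 [-0.9  0.7  2.3]
25.86 0.479 [ 0.11  0.09 -0.14] -0.102 [-0.8 -0.3  1.8]
26.17 0.519 [ 0.02  0.2  -0.07] -0.08 [-1.5 -1.3  3. ]
26.48 0.559 [-0.15  0.61 -0.54] -0.541 [-2.   0.1  3.3]
26.78 0.599 [-0.18  0.67 -0.57] -0.613 [-0.2 -0.1  3.3]
27.09 0.639 [-0.26  0.8  -0.49] -0.515 [-1.8 -0.8  3.1]
27.4 0.679 [-0.27  0.96 -0.58] -0.637 [-2.6 -0.7  4.5]
27.71 0.718 [-0.29  0.69 -0.19] -0.179 [-3.9 -1.8  5.4]
28.02 0.758 [-0.32  0.64  0.06] 0.072 [-5.  -1.4  4.6]
28.32 0.798 [-0.38  0.58  0.19] 0.201 [-5.4 -2.1  4.9]
28.63 0.839 [-0.29  0.65  0.1 ] 0.126 [-4.7 -1.6  4.3]
28.94 0.879 [-0.3   0.7   0.03] 0.086 [-5.2 -3.1  5.4]
29.25 0.919 [-0.3   0.67  0.13] 0.127 [-4.9 -2.4  5.2]
29.56 0.959 [-0.31  0.8   0.03] -0.003 [-4.8 -3.2  5.5]
29.87 0.999 [-0.36  0.68  0.02] 0.03 [-5.1 -2.1  5.1]
30.18 1.039 [-0.28  0.84 -0.18] -0.159 [-4.  -1.6  5.4]
30.48 1.079 [-0.3   0.83 -0.09] -0.066 [-5.4 -2.5  5.7]
30.79 1.119 [-0.32  0.85 -0.17] -0.169 [-4.9 -3.   4.3]
31.1 1.159 [-0.32  0.78 -0.08] -0.068 [-4.5 -2.7  5.1]
31.41 1.199 [-0.33  0.8  -0.04] -0.059 [-4.6 -2.8  5. ]
31.72 1.239 [-0.29  0.95 -0.18] -0.205 [-5.1 -1.8  5.7]
32.02 1.279 [-0.27  0.94 -0.18] -0.212 [-5.3 -2.2  4.2]
32.33 1.32 [-0.26  0.88 -0.29] -0.225 [-4.9 -3.1  5.9]
32.64 1.36 [-0.21  0.95 -0.22] -0.244 [-4.9 -1.7  5.6]
```

```bash
cat >> h.py <<'E'
def knob_mark(tag=None):
    st=S(); p,d,W,c=shot("wrist",tag)
    L=W-np.array([*KN,146]); r=np.hypot(L[...,0],L[...,1])
    g=cv2.cvtColor(p,cv2.COLOR_RGB2GRAY)
    m=(r<24)&(abs(L[...,2])<8)&(g>95)
    # PCA direction of marker
    P=L[m][:,:2]; c0=P.mean(0); u,s,vt=np.linalg.svd(P-c0); a=np.arctan2(vt[0,1],vt[0,0])
    if vt[0]@c0<0: a+=np.pi
    return len(P),c0.round(1),s[:2].round(1),round(float((a+np.pi)%(2*np.pi)-np.pi),3),round(float(np.arctan2(c0[1],c0[0])),3)
E
python3 - <<'E'
from h import *
print(knob_mark("w4"),S()["grip_width"])
# start from w3
p=cv2.imread("pics/w3.png")
E
```

```text
(760, array([ 0.4, 10.3]), array([309.6,  89.2]), 1.6, 1.529) 48.916677113170756
```

View pics/w4.png

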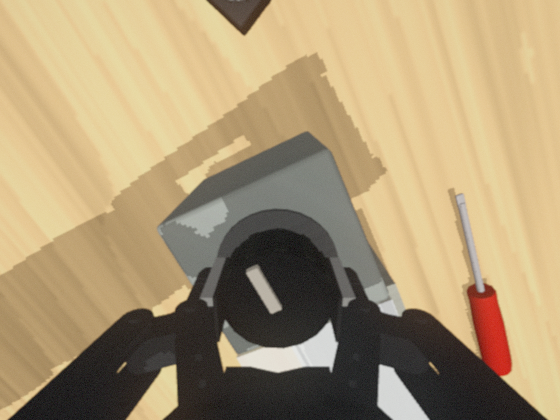

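```bash
cat >sweep.py <<'E'
from h import *
import sys
q0=np.load("q0.npy"); 
a,b,st=map(float,sys.argv[1:4])
for x in np.arange(a,b+st/2,st):
    q=q0.copy(); q[5]+=x
    ctrl.set_joints(q); ts=[];zs=[]
    for _ in range(4):
        ctrl.hold(.02); s=S(); ts.append(s["tau"][5]);zs.append(s["wrist_torque"][2])
    print(round(s["t"],2),round(s["q"][5]-q0[5],3),np.mean(ts).round(3),np.mean(zs).round(3))
E
python3 sweep.py 1.42 1.66 0.06;  python3 sweep.py 1.6 0.8 -0.05; python3 -c "
from h import *
print(knob_mark())"
```

```text
33.01 1.419 -0.18 -0.176
33.33 1.479 -0.189 -0.191
33.64 1.536 0.919 0.909
33.96 1.598 0.676 0.677
34.27 1.658 0.705 0.697
34.59 1.601 0.183 0.199
34.91 1.551 0.115 0.141
35.23 1.501 0.109 0.117
35.54 1.451 0.106 0.124
35.86 1.402 0.11 0.123
36.17 1.352 0.077 0.089
36.49 1.301 0.136 0.157
36.81 1.251 0.262 0.279
37.12 1.201 0.304 0.319
37.44 1.151 0.249 0.269
37.76 1.101 0.307 0.297
38.08 1.051 0.233 0.276
38.39 1.001 0.32 0.368
38.71 0.951 0.371 0.355
39.02 0.901 0.249 0.26
39.34 0.852 -0.031 -0.044
39.66 0.803 -0.299 -0.285
(802, array([-6.7,  8.4]), array([303.5, 112.5]), 2.041, 2.24)
```

```bash
python3 - <<'E'
from h import *
s=S();print(s["tau"][5],s["wrist_torque"],knob_mark("w5"))
ctrl.gripper_to(70,40); ctrl.hold(.3)
print(knob_mark("w6"),S()["t"])
E
```

```text
-0.29803019016981125 [ 0.8346032   0.65441978 -0.25532918] (797, array([-6.7,  8.5]), array([297.8, 104.9]), 2.039, 2.235)
(800, array([-6.1,  8.6]), array([308. , 114.5]), 1.991, 2.182) 40.45
```

View pics/w5.png

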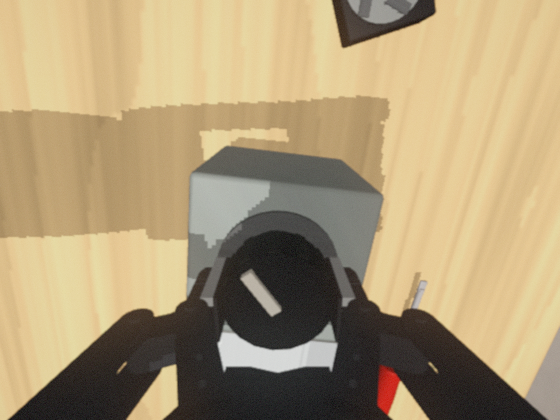

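View pics/w6.png

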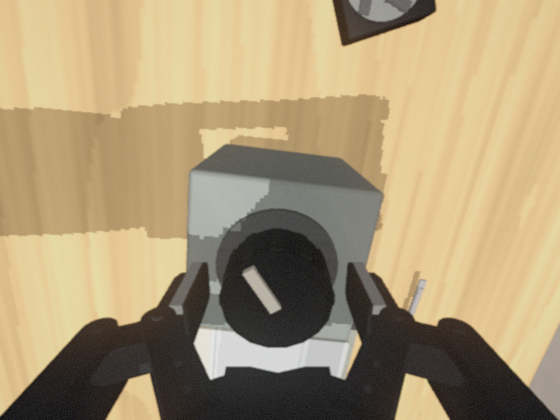

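```bash
cat >> h.py <<'E'
def mark_img(p,K,R,t,z=146.5):
    v,u=np.mgrid[:420,:560]; Q=np.stack([(u-K[0,2])/K[0,0],(v-K[1,2])/K[1,1],np.ones_like(u,float)],-1)@R
    C=-R.T@t; lam=(z-C[2])/Q[...,2]; X=C+Q*lam[...,None]
    L=X[...,:2]-KN; r=np.hypot(L[...,0],L[...,1])
    g=cv2.cvtColor(p,cv2.COLOR_RGB2GRAY); m=((r<20)&(g>90)).astype(np.uint8)
    n,lab,stt,_=cv2.connectedComponentsWithStats(m); 
    if n<2: return None
    k=1+np.argmax(stt[1:,4]); P=L[lab==k]
    c0=P.mean(0); _,s,vt=np.linalg.svd(P-c0,full_matrices=False); dd=vt[0]*np.sign(vt[0]@c0)
    return len(P),c0.round(1),(s[0]/s[1]).round(2),round(float(np.arctan2(dd[1],dd[0])%(2*np.pi)),3)
def knob_mark(tag=None):
    p,d,W,c=shot("wrist",tag); return mark_img(p,*c)
E
python3 - <<'E'
from h import *
for nm,a,z in (("w1",.9,230),("w3",.9,100.5),("w4",.9-1.36,100),("w5",.9-.803,100),("w6",.9-.803,100)):
    p=cv2.imread(f"pics/{nm}.png")[:,:,::-1].copy()
    st=dict(eef_rot=Rd(a),eef_pos=np.array([645.8,183.8,z])); print(nm,mark_img(p,*cam("wrist",st)))
E
```

```text
w1 (180, array([-9.6,  4.7]), np.float64(3.02), 2.955)
w3 (606, array([-10.1,   1.8]), np.float64(3.2), 2.931)
w4 (595, array([-0.2, 10.4]), np.float64(3.12), 1.572)
w5 (633, array([-6.9,  7.4]), np.float64(3.15), 2.251)
w6 (594, array([-6.4,  8.4]), np.float64(3.04), 2.185)
```

```bash
python3 - <<'E'
from h import *
print(DF)
H=DF-45*DX-125*DY; print("handle",H)
ctrl.gripper_to(85)
ctrl.move_l([*KN,190],vel=200)
R=Rd(-np.pi/2+YAW)
ctrl.gripper_to(50,40)
ctrl.move_ptp([*H,150],R)
r=ctrl.move_l([*H,tcpz_for_tip(54,18)],R,vel=100,threshold=10); print(r,S()["eef_pos"],S()["force"])
ctrl.gripper_to(10,50); s=S(); print(s["grip_width"],s["force"],s["t"])
z=s["eef_pos"][2]
E=H-40*DX; r=ctrl.move_l([*E,z],R,vel=60,threshold=15); s=S(); print(r,s["eef_pos"],s["force"],s["t"])
shot("top","top2")
E
```

```text
[591.42915635 -17.09468766]
handle [ 543.78946687 -141.11267017]
False [ 544.54970843 -141.42771399   43.51228909] [ 0.0982987  -0.69488178  0.191286  ]
17.3442645380508 [-0.55230194  4.58523215  5.75478697] 44.6833
False [ 503.27625768 -139.16617398   43.54641998] [-0.9742324   5.12378779  2.53652055] 45.5
```

View pics/top2.png

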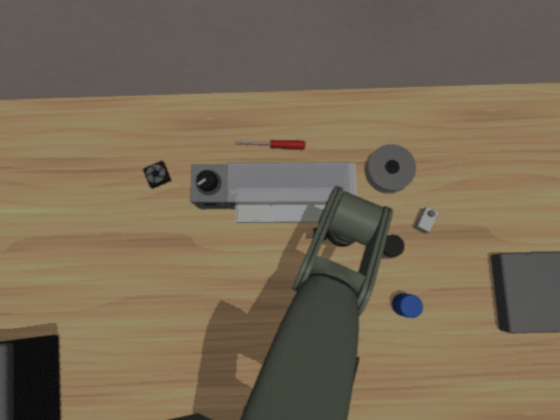

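```bash
python3 - <<'E'
from h import *
H=DF-45*DX-125*DY; R=Rd(-np.pi/2+YAW); z=S()["eef_pos"][2]
r=ctrl.move_l([*(H-128*DX),z],R,vel=60,threshold=20); s=S(); print(r,s["eef_pos"],(H-s["eef_pos"][:2])@DX,s["force"],s["t"])
ctrl.hold(.3); ctrl.gripper_to(50); p=S()["eef_pos"]; ctrl.move_l([*p[:2],160],vel=200)
ctrl.move_ptp([430,-282,300],Rd(-np.pi/2)); 
p,d,W,c=shot("top","top3"); shot("side","side3")
for nm,b in dict(handle=((390,470),(-180,-100),(78,92)),jar=((420,540),(-360,-220),(76,92)),cart=((450,620),(-460,-320),(38,50))).items():
    P=pts(W,*b); print(nm,len(P),np.median(P,0).round(1) if len(P) else 0,rect(P) if len(P) else 0)
p,d,W,c=shot("wrist","w7"); 
for nm,b in dict(handle=((390,470),(-180,-100),(78,92)),jar=((420,540),(-360,-220),(76,92)),cart=((450,620),(-460,-320),(38,50))).items():
    P=pts(W,*b); print(nm,len(P),np.median(P,0).round(1) if len(P) else 0,rect(P) if len(P) else 0)
E
```

```text
True [ 419.50260347 -137.11641952   43.55918855] 124.34364887636738 [1.74508805 0.63311232 0.93791822] 46.9583
handle 52 [ 418.9 -137.9   82.8] (((418.9826354980469, -138.16709899902344), (18.054224014282227, 15.157318115234375), 88.24263763427734), [[411.1000061035156, -147.0], [426.29998779296875, -147.39999389648438], [426.79998779296875, -129.39999389648438], [411.70001220703125, -128.89999389648438]])
jar 394 [ 475.1 -280.8   83. ] (((474.4225158691406, -281.770263671875), (55.7872200012207, 53.77426528930664), 87.0130386352539), [[446.1000061035156, -308.20001220703125], [499.79998779296875, -311.0], [502.70001220703125, -255.3000030517578], [449.0, -252.5]])
cart 298 [ 543.3 -387.3   45.5] (((545.8970947265625, -389.80084228515625), (36.75527572631836, 62.52918243408203), 62.509273529052734), [[509.70001220703125, -391.70001220703125], [565.0999755859375, -420.5], [582.0999755859375, -387.8999938964844], [526.5999755859375, -359.1000061035156]])
handle 205 [ 419.4 -139.    83.8] (((419.34320068359375, -138.26358032226562), (16.995527267456055, 17.888505935668945), 0.34087762236595154), [[410.79998779296875, -129.39999389648438], [410.8999938964844, -147.3000030517578], [427.8999938964844, -147.1999969482422], [427.79998779296875, -129.3000030517578]])
jar 1812 [ 475.5 -281.4   84.3] (((474.6063537597656, -281.9833679199219), (56.01605224609375, 55.86387252807617), 44.177589416503906), [[435.1000061035156, -281.5], [474.0, -321.5], [514.2000122070312, -282.5], [475.20001220703125, -242.39999389648438]])
cart 1465 [ 543.7 -387.    46.3] (((545.9273681640625, -389.5231018066406), (36.578243255615234, 62.134334564208984), 60.455078125), [[509.8999938964844, -390.1000061035156], [563.9000244140625, -420.79998779296875], [582.0, -388.8999938964844], [527.9000244140625, -358.29998779296875]])
```

View pics/top3.png

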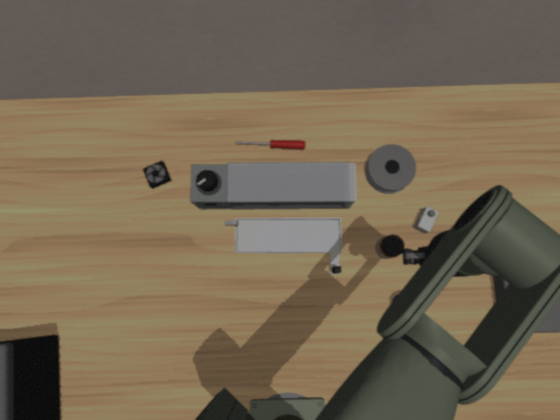

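View pics/w7.png

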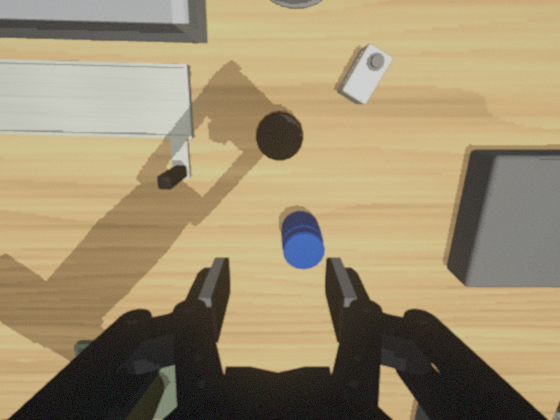

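View pics/side3.png

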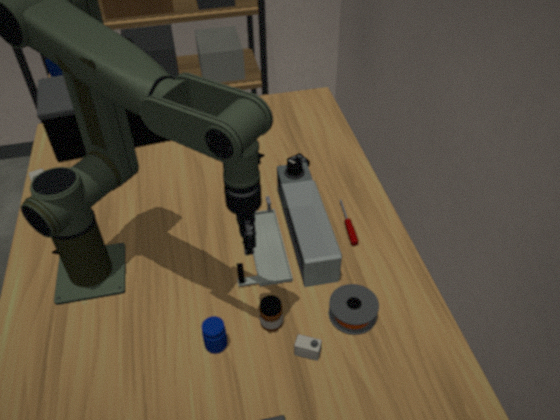

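```bash
cat > jar.py <<'E'
from h import *
J=np.array([474.6,-282.0]); az=np.arctan2(J[1],J[0]); a=az-np.pi/2; R=Rd(a)
ctrl.gripper_to(85,60)
ctrl.move_ptp([*J,160],R)
p,d,W,c=shot("top"); P=pts(W,(420,540),(-360,-220),(76,92)); print(len(P), rect(P)[0] if len(P)>20 else None)
zg=tcpz_for_tip(34,60)
r=ctrl.move_l([*J,zg],R,vel=100,threshold=10); print(r,S()["eef_pos"],S()["force"])
ctrl.gripper_to(40,60); s=S(); print("grip",s["grip_width"],s["force"],s["t"])
np.save("zg.npy",[s["eef_pos"][2]])
ctrl.move_l([*J,zg+60],vel=100); s=S(); print(s["grip_width"],s["force"],s["t"])
shot("wrist","w8")
E
python3 jar.py
```

```text
204 ((479.4576110839844, -269.26861572265625), (30.692428588867188, 48.8417854309082), 55.34577178955078)
False [ 475.21094253 -282.47186884   18.7855663 ] [-0.20247838 -0.40652807  1.02447989]
grip 58.415770211167576 [0.98713215 0.0228397  5.51653812] 52.45
58.198311784149695 [-0.03634952  0.24827167 -2.0522736 ] 53.2
```

View pics/w8.png

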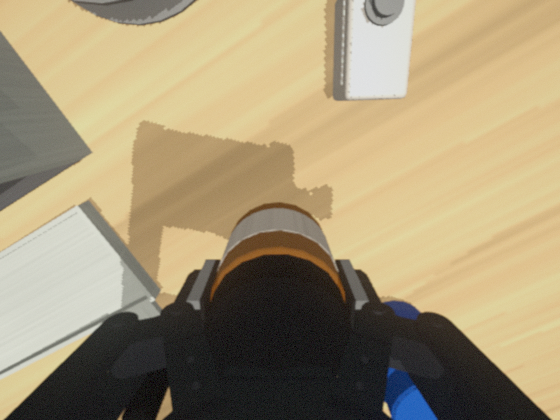

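Jar held (force −2 N matches 0.24 kg). Now invert.

```bash
cat > inv.py <<'E'
from h import *
J=np.array([474.6,-282.0]); az=np.arctan2(J[1],J[0]); a=az-np.pi/2
u=np.array([np.cos(az),np.sin(az)])
ctrl.move_ptp([*(u*550),450],Rd(a)); qa=np.array(S()["q"]); np.save("qa.npy",qa)
e=np.radians(50); z=np.array([u[0]*np.cos(e),u[1]*np.cos(e),np.sin(e)]); y=np.array([-np.sin(az),np.cos(az),0])
best=None
for s in (1,-1):
    R=np.stack([np.cross(s*y,z),s*y,z],1)
    q=ctrl.solve_ik([*(u*550),480],R)
    print(s,None if q is None else np.round(q,2))
    if q is not None and (best is None or abs(np.array(q)-qa).max()<abs(best-qa).max()): best=np.array(q)
print(qa.round(2),best.round(2)); np.save("qb.npy",best)
for k in range(1,7):
    ctrl.set_joints(qa+(best-qa)*k/6); s=S(); print(round(s["t"],2),s["eef_pos"].round(),np.degrees(np.arccos(-s["eef_rot"][2,2])).round(),s["grip_width"].round(1),s["eef_rot"][2].round(2))
ctrl.hold(.9)
shot("wrist","w9"); shot("side","side9")
for k in range(5,-1,-1): ctrl.set_joints(qa+(best-qa)*k/6)
s=S(); print(s["t"],s["eef_pos"],s["grip_width"],s["force"])
shot("wrist","w10")
E
python3 inv.py
```

```text
1 [-0.79  0.36  2.26  2.97  1.93  1.71]
-1 [-0.79  0.36  2.26  2.97  1.93 -1.43]
[-0.69  0.08  1.23 -0.    1.84  1.41] [-0.79  0.36  2.26  2.97  1.93  1.71]Traceback (most recent call last):
  File "inv.py", line 14, in <module>
    ctrl.set_joints(qa+(best-qa)*k/6); s=S(); print(round(s["t"],2),s["eef_pos"].round(),np.degrees(np.arccos(-s["eef_rot"][2,2])).round(),s["grip_width"].round(1),s["eef_rot"][2].round(2))
                                                                                                                                           ^^^^^^^^^^^^^^^^^^^^^
AttributeError: 'float' object has no attribute 'round'
```

```bash
cat > inv2.py <<'E'
from h import *
qa=np.load("qa.npy"); best=np.load("qb.npy")
for k in range(2,7):
    ctrl.set_joints(qa+(best-qa)*k/6); s=S(); print(round(s["t"],2),s["eef_pos"].round(),np.degrees(np.arccos(-s["eef_rot"][2,2])).round(),round(s["grip_width"],1))
ctrl.hold(.9)
shot("side","side9")
for k in range(5,-1,-1): ctrl.set_joints(qa+(best-qa)*k/6)
s=S(); print(s["t"],s["eef_pos"],s["grip_width"],s["force"])
shot("wrist","w10")
E
python3 inv2.py
```

```text
55.85 [553. -28. 400.] 62.0 58.2
56.39 [579.   6. 463.] 92.0 58.2
56.93 [588. -47. 520.] 119.0 58.5
57.48 [ 560. -160.  530.] 138.0 58.0
58.1 [ 474. -281.  482.] 140.0 57.8
62.5 [ 472.35057486 -278.94564514  444.25826007] 57.80046732371416 [ 0.29209825 -0.06101467 -3.11159048]
```

View pics/side9.png

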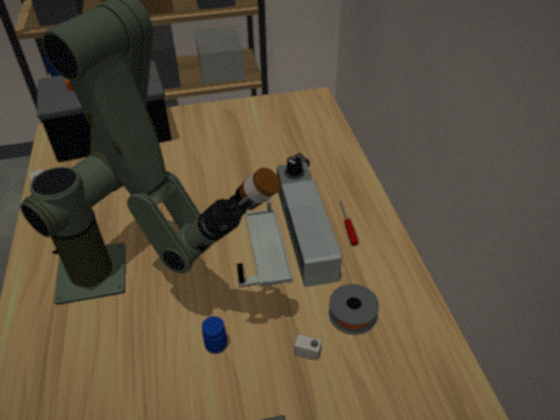

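View pics/w10.png

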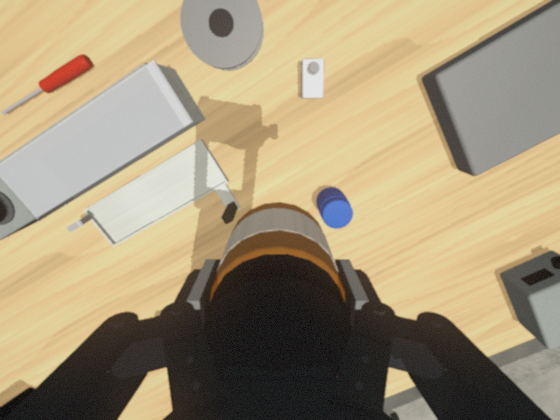

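```bash
cat > place.py <<'E'
from h import *
F=DF-74.5*DX; T=F+60*DY; R=Rd(-np.pi/2+YAW); zg=float(np.load("zg.npy")[0])
ctrl.move_ptp([*T,180],R)
ctrl.move_l([*T,zg+14],R,vel=120)
r=ctrl.move_l([*T,zg+7],R,vel=15,threshold=4); s=S(); print(r,s["eef_pos"],zg,s["force"],s["t"])
ctrl.gripper_to(85); 
ctrl.move_l([*T,200],vel=150); s=S(); print(s["t"])
p,d,W,c=shot("wrist","w11"); P=pts(W,(450,580),(-30,120),(84,102)); print(len(P),np.median(P,0),rect(P)[0],"target",T)
# tilt
A=np.c_[P[:,:2]-P[:,:2].mean(0),np.ones(len(P))]; print(np.linalg.lstsq(A,P[:,2],rcond=None)[0])
E
python3 place.py
```

```text
True [518.52325185  44.46966572  27.05736813] 19.05726946627483 [-0.17518551  0.42790458  4.73267671] 65.925
67.625
2973 [519.81425778  44.10091688  92.34046329] ((517.7449340820312, 44.31034851074219), (56.45161056518555, 55.5661506652832), 1.0753962993621826) target [518.21780209  44.47111134]
[-1.55815086e-02  6.77649993e-04  9.21804560e+01]
```

View pics/w11.png

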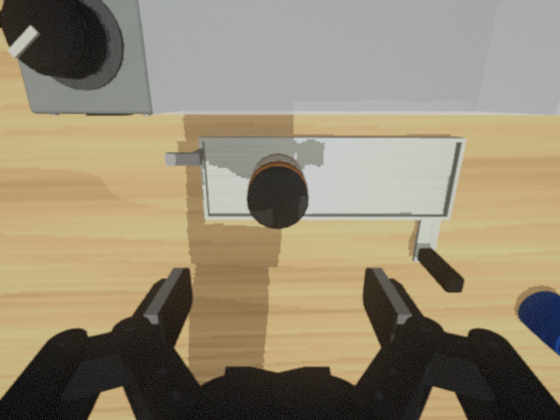

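```bash
cat > cart.py <<'E'
from h import *
ctrl.move_ptp([470,-370,300],Rd(-2.08))
s=S(); p,d,W,c=shot("wrist","w12"); P=pts(W,(440,640),(-480,-300),(40,50)); r=cv2.minAreaRect(P[:,:2].astype(np.float32)); print(len(P),r)
b=cv2.boxPoints(r); e=[b[1]-b[0],b[2]-b[1]]; l=max(e,key=np.linalg.norm); ang=np.arctan2(l[1],l[0])
C=np.array(r[0])
a=ang+np.pi/2
a=min((a+k*np.pi for k in (-2,-1,0,1)),key=lambda x:abs(x+2.08)); print("C",C,"a",a,s["t"])
R=Rd(a)
ctrl.gripper_to(70,40)
ctrl.move_l([*C,150],R,vel=200)
zg=tcpz_for_tip(12,36)
r=ctrl.move_l([*C,zg],R,vel=80,threshold=8); print(r,S()["eef_pos"],S()["force"])
ctrl.gripper_to(20,40); s=S(); print("grip",s["grip_width"],s["force"],s["t"]); zg=s["eef_pos"][2]
ctrl.move_l([*C,zg+120],R,vel=150); s=S(); print(s["grip_width"],s["force"])
shot("wrist","w13")
np.save("zc.npy",[zg])
E
python3 cart.py
```

```text
1589 ((582.1368408203125, -352.35162353515625), (153.39541625976562, 67.08761596679688), 45.69260787963867)
C [ 582.13684082 -352.35162354] a -0.77330995 69.2583
False [ 5.82551699e+02 -3.52652117e+02 -2.91682131e-01] [-0.1463527  -0.07379815  0.84203339]
grip 19.96697689553416 [-0.25613732  0.49774126 -0.54737964] 73.6333
19.803545863903164 [ 0.19023734 -0.24375135  0.21448693]
```

View pics/w12.png

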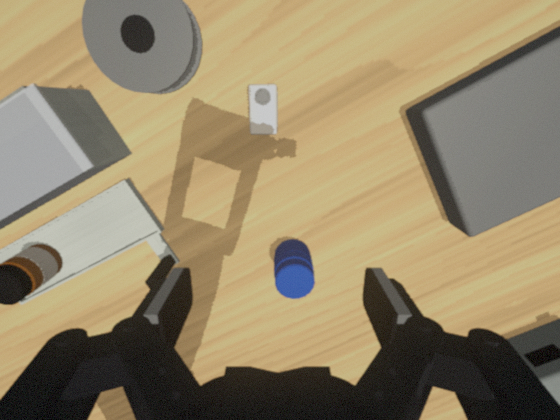

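View pics/w13.png

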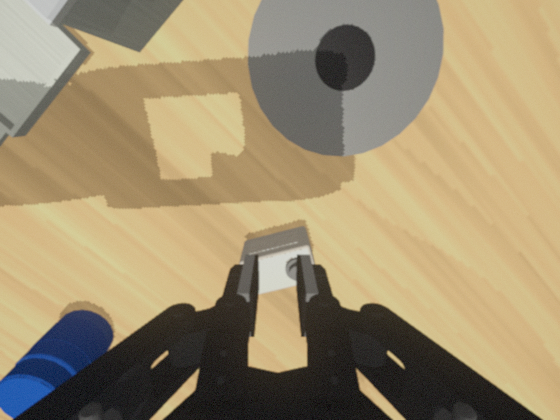

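```bash
cat > cart2.py <<'E'
from h import *
ctrl.gripper_to(70,40)
ctrl.move_ptp([470,-370,300],Rd(-2.08))
s=S(); p,d,W,c=shot("wrist","w14")
m=(W[...,0]>440)&(W[...,0]<630)&(W[...,1]<-320)&(W[...,1]>-480)&(W[...,2]>40)&(W[...,2]<50)
n,lab,st,ce=cv2.connectedComponentsWithStats(cv2.morphologyEx(m.astype(np.uint8),cv2.MORPH_OPEN,np.ones((3,3))))
# component nearest (546,-390)
best=min(range(1,n),key=lambda k:1e9 if st[k,4]<200 else np.hypot(*(np.nanmean(W[lab==k],0)[:2]-[546,-390])))
P=W[(lab==best)&m]; r=cv2.minAreaRect(P[:,:2].astype(np.float32)); print(len(P),r)
b=cv2.boxPoints(r); e=[b[1]-b[0],b[2]-b[1]]; l=max(e,key=np.linalg.norm); ang=np.arctan2(l[1],l[0])
C=np.array(r[0]); a=ang+np.pi/2
a=min((a+k*np.pi for k in (-2,-1,0,1)),key=lambda x:abs(x+2.08)); print("C",C,"a",a,s["t"])
assert 55<max(r[1])<70 and 30<min(r[1])<44
R=Rd(a)
ctrl.move_l([*C,150],R,vel=200)
zg=tcpz_for_tip(12,36)
r=ctrl.move_l([*C,zg],R,vel=100,threshold=8); print(r,S()["eef_pos"],S()["force"])
ctrl.gripper_to(20,40); s=S(); print("grip",s["grip_width"],s["force"],s["t"]); zg=s["eef_pos"][2]
np.save("zc.npy",[zg])
if s["grip_width"]>30:
    ctrl.move_l([*C,zg+120],R,vel=150); s=S(); print(s["grip_width"],s["force"])
shot("wrist","w15")
E
python3 cart2.py
```

```text
1244 ((545.5618286132812, -389.7030029296875), (35.94639587402344, 61.30014419555664), 60.785709381103516)
C [ 545.56182861 -389.70300293] a -2.0806818 76.2417
False [ 5.46164905e+02 -3.90245011e+02  5.53712207e-02] [-0.17943722  0.03397049  0.14695237]
grip 35.41134463510415 [-0.14534926 -0.05252273  2.14021523] 79.3417
35.532051457448695 [-0.25797003  0.59505588 -1.47034199]
```

View pics/w15.png

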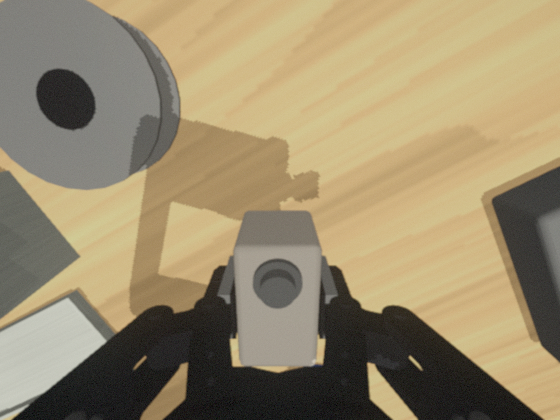

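```bash
cat > placec.py <<'E'
from h import *
F=DF-74.5*DX; T=F-60*DY; R=Rd(-np.pi/2+YAW); zg=float(np.load("zc.npy")[0])
ctrl.move_ptp([*T,180],R)
ctrl.move_l([*T,zg+14],R,vel=120)
r=ctrl.move_l([*T,zg+7],R,vel=15,threshold=4); s=S(); print(r,s["eef_pos"],zg,s["force"],s["t"])
ctrl.gripper_to(60); 
ctrl.move_l([*T,200],vel=150)
ctrl.move_ptp([380,-20,300],R); s=S(); print(s["t"])
p,d,W,c=shot("wrist","w16"); P=pts(W,(450,580),(-30,120),(84,102)); print(len(P),np.median(P,0),rect(P)[0],"jar target",F+60*DY)
P=pts(W,(450,580),(-140,-30),(50,59)); print(len(P),np.median(P,0),rect(P)[0],"target",T)
shot("top","top16")
P=pts(W,(390,450),(-160,-110),(75,92)); print(len(P),rect(P)[0],"handle",DF-(45+124.5)*DX-125*DY)
E
python3 placec.py
```

```text
True [516.05436365 -75.52440936   7.56842836] -0.3497171988274886 [0.59674794 0.62246947 3.71332905] 83.55
86.0917
2445 [518.18435515  43.3362397   92.25642197] ((517.72216796875, 43.61827850341797), (55.6463737487793, 56.18684768676758), 84.52693176269531) jar target [518.21780209  44.47111134]
1588 [513.96525275 -75.19272973  54.36901392] ((515.8297729492188, -76.19550323486328), (36.233001708984375, 61.75030517578125), 88.71576690673828) target [515.67399264 -75.50192327]
252 ((418.80889892578125, -137.3971405029297), (18.195161819458008, 18.021955490112305), 88.36015319824219) handle [ 419.31744346 -138.47346788]
```

View pics/w16.png

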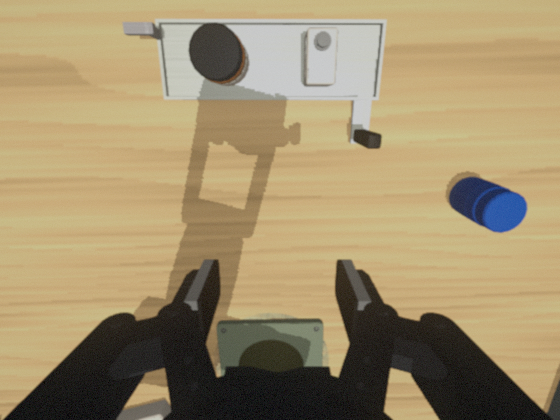

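View pics/top16.png

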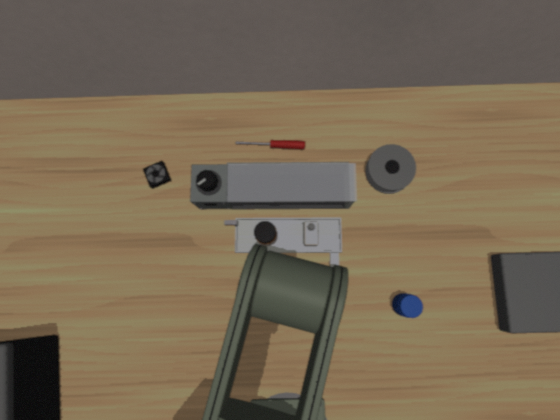

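```bash
python3 - <<'E'
from h import *
p,d,W,c=shot("wrist")
for uv in ((150,410),(140,412),(163,405),(120,416),(270,360)): print(uv,W[uv[1],uv[0]],p[uv[1],uv[0]])
ctrl.move_ptp([350,120,400],Rd(-np.pi/2+0.6)); p,d,W,c=shot("wrist","w17")
shot("top","top17"); print(S()["t"])
E
```

```text
(150, 410) [-99.70921263 239.81519931  21.42517743] [109 101  93]
(140, 412) [-105.9863001   260.99212045   20.43473794] [111 106  97]
(163, 405) [-92.84969606 214.90812247  16.77320343] [106 102  91]
(120, 416) [-119.45819442  304.42746715   17.88928856] [111 104  96]
(270, 360) [61.20280813 -1.26205028 60.69103804] [45 40 20]
87.075
```

View pics/w17.png

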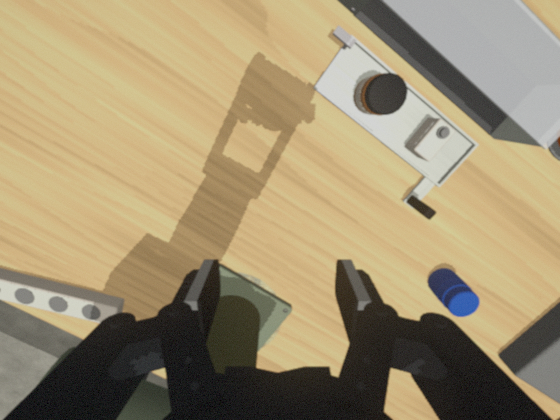

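View pics/top17.png

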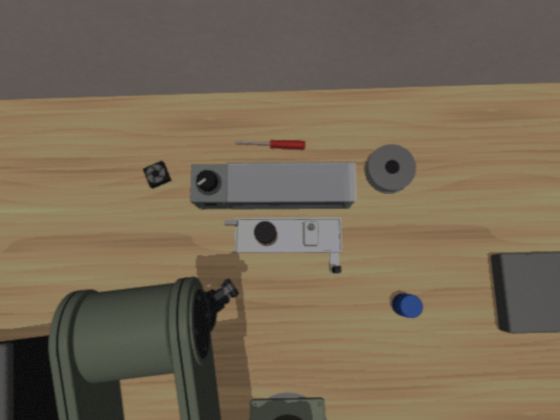

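```bash
cat > push.py <<'E'
from h import *
H=DF-45*DX-125*DY; R=Rd(-np.pi/2+YAW); h=H-124.5*DX
ctrl.gripper_to(50,40)
ctrl.move_ptp([*h,150],R)
r=ctrl.move_l([*h,43.5],R,vel=100,threshold=8); print(r,S()["eef_pos"])
ctrl.gripper_to(10,50); s=S(); print(s["grip_width"],s["force"])
r=ctrl.move_l([*(H+2*DX),s["eef_pos"][2]],R,vel=50,threshold=18); s=S(); print(r,s["eef_pos"],(H-s["eef_pos"][:2])@DX,s["force"],s["t"])
shot("top","top18")
E
python3 push.py
```

```text
False [ 419.97130319 -138.81649164   44.12827597]
17.049293766957142 [-0.02027573  5.96567273  4.68795109]
False [ 544.35585431 -140.14288368   44.27880678] -0.5457022335588265 [-5.12153901  4.38564365  6.41462798] 92.9917
```

View pics/top18.png

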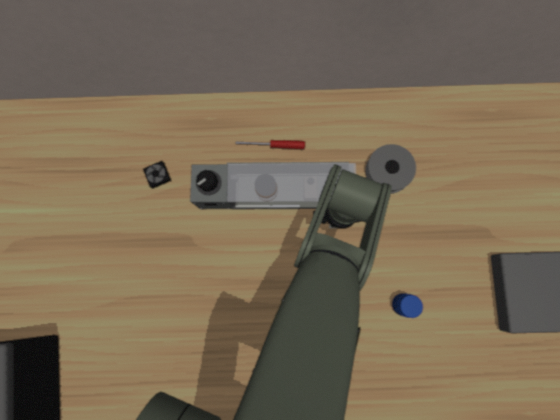

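```bash
cat > lock.py <<'E'
from h import *
ctrl.gripper_to(50); p=S()["eef_pos"]; ctrl.move_l([*p[:2],170],vel=200)
ctrl.gripper_to(85,70)
ctrl.move_ptp([*KN,200],Rd(0.15)); print("mark",knob_mark("w19"))
r=ctrl.move_l([*KN,100],Rd(0.15),vel=80,threshold=10); print(r,S()["eef_pos"])
ctrl.gripper_to(40,70); s=S(); print(s["grip_width"],s["force"],s["wrist_torque"],s["t"])
q0=np.array(s["q"]); 
for i in range(1,30):
    q=q0.copy(); q[5]-=0.05*i
    ctrl.set_joints(q); ts=[]
    for _ in range(3): ctrl.hold(.02); s=S(); ts.append(s["tau"][5])
    print(round(s["t"],2),round(s["q"][5]-q0[5],3),np.mean(ts).round(3),s["force"].round(1))
    if i>11 and abs(np.mean(ts))>0.75: print("stop"); break
print("mark",knob_mark("w20"))
E
python3 lock.py
```

```text
mark (210, array([-5.6,  8.7]), np.float64(3.13), 2.193)
False [646.36334015 183.8945951  100.93215875]
47.95847335086247 [0.13870087 0.01738635 4.5464171 ] [ 0.02630103 -0.16762279 -0.05371659] 97.85
98.15 -0.049 -0.22 [ 0.9 -0.1  1. ]
98.45 -0.099 0.03 [-1.4 -0.6  1.1]
98.75 -0.148 -0.075 [ 1.3 -0.6 -1.1]
99.05 -0.199 0.053 [ 1.7  1.3 -0.5]
99.35 -0.248 0.016 [ 2.7  0.4 -0.6]
99.65 -0.299 0.107 [ 2.9  0.  -1.7]
99.95 -0.348 -0.005 [ 3.8  0.8 -1.8]
100.25 -0.399 0.17 [ 4.4  0.2 -3.7]
100.55 -0.449 0.049 [ 5.1  1.6 -3.5]
100.85 -0.499 0.039 [ 6.4  1.6 -3.3]
101.15 -0.549 0.075 [ 5.3  1.  -3.7]
101.45 -0.599 0.086 [ 6.1  1.4 -4.4]
101.75 -0.649 0.1 [ 7.1  1.8 -2.9]
102.05 -0.699 0.25 [ 6.4  1.5 -4.5]
102.35 -0.749 0.077 [ 6.3  2.  -4. ]
102.65 -0.799 0.25 [ 6.1  2.4 -3.6]
102.95 -0.849 0.068 [ 6.5  2.9 -4.7]
103.25 -0.899 0.249 [ 5.3  1.6 -4.1]
103.55 -0.944 -1.666 [ 6.8  2.1 -4.7]
stop
mark (632, array([-9.8,  0.9]), np.float64(3.35), 3.13)
```

View pics/w19.png

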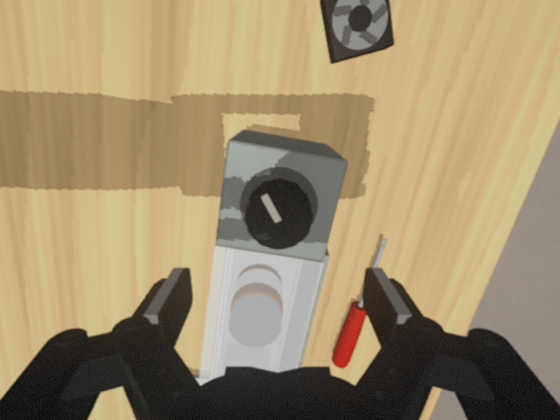

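```bash
python3 - <<'E'
from h import *
ctrl.gripper_to(85,40); ctrl.move_l([*KN,200],vel=150); print("mark",knob_mark("w21"))
ctrl.move_ptp([400,60,330],Rd(-np.pi/2)); ctrl.hold(.3)
p,d,W,c=shot("wrist","w22"); p,d,W,c=shot("top","top22"); print(S()["t"])
P=pts(W,(510,570),(-170,-110),(78,92)); print(len(P),rect(P)[0],"home",DF-45*DX-125*DY)
shot("side","side22")
E
```

```text
mark (223, array([-10.3,   1.4]), np.float64(3.2), 3.108)
107.425
48 ((543.758544921875, -140.2013397216797), (15.522477149963379, 16.854246139526367), 88.08283233642578) home [ 543.78946687 -141.11267017]
```

View pics/w22.png

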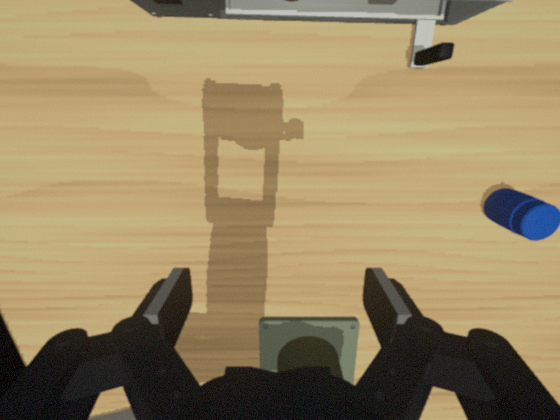

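View pics/top22.png

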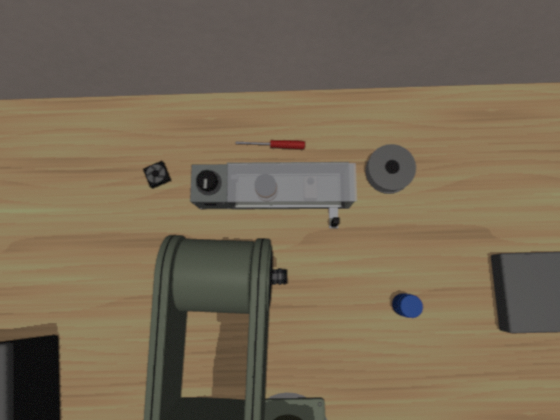

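View pics/side22.png

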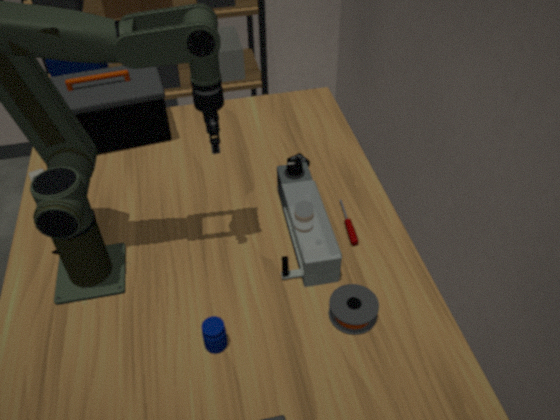

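```bash
python3 -c "
from h import *
ctrl.finish_job()"
```

```text
the job is handed in; nothing more can be done
```

The job is handed in at about 107 s of the 210 s allowed. The jar and the one cartridge on the bench are in the drawer, and the drawer is pushed home and locked.

**What I did**
- **Unlocking:** I turned the knob clockwise and let it centre itself in the notch, which I felt at about 0.75 rad from where the knob stood. The drawer then drew out to about 124 mm.
- **Jar:** I held it inverted at 140° for about 0.9 s and stood it in the drawer. After release it was level, with its top at 92 mm.
- **Cartridge:** I placed it beside the jar. The camera pictures showed no second cartridge.
- **Locking:** I pushed the handle home until it met resistance, then turned the knob back anticlockwise to a hard stop.

**Last checks**
- **Drawer:** the handle was within about 1 mm of its home position.
- **Knob:** its mark was at the stop, about 0.02 rad back from it after I let go.
- **Contents and bystanders:** I could see the jar and the cartridge through the roof, apparently standing, but did not measure their tilt after closing. The spool, fan and screwdriver looked unmoved, and the arm was clear of everything.

**What disagreed or went wrong**
- **Fingertips:** they sit about 35 mm farther back than `tcp_to_tips` says. My first knob grip closed on air above the knob, and I used the measured offset after that.
- **Knob start:** the knob appears to have started about 0.17 rad clockwise of the anticlockwise stop, not on it.
- **Knob sweep:** I turned past the notch to the clockwise stop, where the fingers slipped about 0.12 rad on the knob.
- **Cartridge miss:** my first grasp of the cartridge missed because the spool's edge was included in the measurement. The fingers closed beside the cartridge and it measured the same position afterwards.

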